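# Check the board slide for sticky spots

## Robot

A 7-joint arm with a two-finger parallel gripper is mounted at the origin on the work surface. World frame = base frame: x ahead of the robot, y to its left, z up, the work surface at z = 0. Lengths are in m, angles in rad, forces in N, time in s.
With the tool pointing down it reaches from about 0.425 to 0.875 m from the base axis. Payload 8.4 kg.
Tool frame: the origin (TCP) lies midway between the tips of the shut fingers; the grasp point (between the pads) lies behind it (r.grasp_offset is the y of the grasp point in the tool frame, in m); y points along the fingers, x is the direction in which the jaws open and shut, and the axes are right-handed (so a half turn about y gives the same grasp; the last joint's range is limited). The gripper opens to 85 mm and grips with 20 to 120 N. Pads are 22 mm wide; open, the fingers measure 114 mm over their backs; the gripper's body (76 mm by 85 mm) begins 54 mm behind the grasp point. The pads swing forward as they close: fully open they stand 13 mm farther back than shut.
Start: joints at [-1.338, 0.333, 0.04, 1.465, -0.013, 1.343, -0.059], TCP at [0.212, 0.615, 0.231] pointing down, gripper open.
Joint ranges: [-2.58, 2.58], [-0.38, 2.09], [-1.3, 1.39], [0.25, 2.4], [-1.5, 4.64], [0.08, 2.09], [-2.65, 2.65]. Speed limits (rad/s): [2.22, 2.22, 2.79, 2.79, 3.14, 3.14, 3.14].

## Interface

Orientations are given as a rotation vector (axis times angle).
In Python, from plant import r gives the robot as it stands.
- The arm moves only by the tool step_arm, never from a script. Its argument "rows" is one flat list of numbers, 7 for each row, row after row: the shift along the tool's x, y, z in m, then the turn, a rotation vector about the tool's x, y, z in units of 5 degrees (1.0 is 5 degrees), then the closure, from -1 (fully open) to 1 (shut). A call has exactly 5 rows; each row is the pose to reach, as a shift and turn from the pose measured when the call began, along the tool's axes at that moment; what a row does not reach only later rows make up. A row lasts 1/8 s, in which the tool goes at most 62.5 mm and 10.7 degrees, less where a joint would pass 70% of its speed; a pose out of reach is approached as far as the arm can. A call with a gripper value outside its range is refused whole. The fingers move at their own pace and stop on an object; "force" is the grip in N (left out, the last holds). Time passes only in rows, so rows that repeat a pose let the fingers close, or fill a call up. It gives the time, the measured TCP pose, the force and the opening at its end, in the units of the state.
- r.sense(): the state, without advancing time (a new reading comes with each control period).
- r.camera(name): name is "side" or "top" or "wrist"; returns a dict with "img" (480x640x3 uint8, red, green, blue), "camera_matrix" (3x3 intrinsics, pixels), "rvec" (rotation vector, rad) and "tvec" (3), from world to camera coordinates, as OpenCV has them; the wrist camera has in their place "hand_eye" (4x4, takes a point from camera to tool coordinates, whose origin is the TCP and whose axes are the tool frame's). Camera axes: x right, y down, z forward; pixel columns grow to the right and rows downward; lengths in m; the calibration is good to about 2 mm. A picture is of the moment at which its call begins: read the wrist's pose just before it. There is no depth.
- r.sign_off(): hands the job in, once; it reports no verdict.
The state is a dict: "t": time; "q": joint angles; "joint_velocities": joint speeds; "joint_efforts": joint torques, N m; "eef_pos": TCP position; "eef_rot": TCP orientation; "force": force on the tool from outside, world axes, zero at the start; "ft_torque": the same for the moment, N m; "finger_gap": opening from 0.0 (shut) to 1.0 (fully open).
Only numpy, scipy, OpenCV 4.12 (cv2) and the standard library are available. Lean on these libraries where they do the work, as an engineer would, in place of code of your own. Each camera call takes 0.05 s, during which the arm holds its last target.

## Task

A stray capacitor has been left on the bed of the inspection slide: stand it upright in the empty half of the yellow tray, then raise the readout's screen to about 60 degrees from lying flat. After that check the slide for sticky spots: push the carriage slowly right up to the end stop with the red flag, then slowly through its full travel to the stop with the blue flag, and leave it there. Leave the screen up and do not disturb anything else on the bench.

Things in the scene. Friction and masses are not known exactly. Their poses are not given: they have to be found in the camera images.
- rail: Fixed slide. Origin under the centre of its bed; the slide runs along its own y axis. Aluminium bed 110 (x) x 316 (y) mm, top 12 mm above the bench; two steel guides 10 mm wide at x = +-36 mm, their tops 24 mm above the bench; a dark end stop 100 mm wide, 16 mm thick, 40 mm high at each end, inner faces at y = +-142 mm. The carriage travels 180 mm.
- carriage (a joint): Carriage position in m along the rail's +y: 0 = against the stop at the -y end, 0.18 = against the stop at the +y end; its centre is at y = value - 0.09 m in the rail's frame. Stiff, dry friction of about 3 N, stays where it is left; weighs about 0.6 kg. 'Slowly' means below 0.25 m/s.
- carriage_top (a point): Top centre (board surface) of the carriage, a grey block with a blue circuit board on top, 96 mm (rail x) x 104 mm (along the rail), underside 26 mm and top 82 mm above the bench; components stand at most 5 mm higher and are only for show. Its flat upright end faces, 52 mm either side of this point along the rail, are the places to push.
- red_flag: Fixed red block 22 x 26 x 36 mm on the bench just in front (-x of the rail frame, 68 mm from its middle line) of one end stop; it marks the end to visit first. Origin under its centre. The red and blue blocks can be at either end.
- blue_flag: Fixed blue block, same size, in front of the other end stop; it marks the end where the carriage is left.
- post: Fixed white lamp post, 18 mm thick, 220 mm high with a black head 32 mm wide and a foot of 52 mm, standing behind (+x of the rail frame, about 88 mm from its middle line) the slide near mid-travel: an obstacle for a wide gripper. Origin at its foot on the post's axis.
- cap_centre (a point): Centre of the stray dark red capacitor, an upright cylinder of 35 mm diameter and 45 mm height, about 50 g, loose, standing on the bed between the guides on the -y side of the carriage. z axis along the cylinder.
- tray: Fixed yellow open tray 110 (x) x 150 (y) x 25 mm, walls 4 mm, floor 4 mm thick, one divider across the middle making two halves side by side along y. Origin under its centre. The half on its -y side is empty, the other holds a copper coil. Tray and readout stand on opposite sides of the slide, either way round.
- tray_empty (a point): Centre of the floor of the tray's empty half, 4 mm above the bench, 102 (x) x about 69 (y) mm inside.
- readout: Fixed grey readout 75 (x) x 130 (y) x 25 mm with a flip-up black screen on top. Origin under its centre; its front faces its own -x.
- screen_hinge (a point): Hinge axis of the screen, along the readout's y, 31 mm above the bench at the readout's rear (+x) edge.
- screen_tab (a point): Grip point on the orange tab in the middle of the screen's free edge, 94 mm from the hinge axis. The tab is 16 mm wide (along the readout's y), 10 mm thick and sticks out 36 mm beyond the screen's edge; this point is 24 mm out from that edge. The screen is 70 mm long from the hinge, 126 mm wide and 10 mm thick.
- screen (a joint): Screen angle in rad: 0 = lying flat on the readout, grows as the free edge is lifted (1.047 = 60 degrees). The hinge is stiff (about 0.22 N m) and the screen stays where it is left.
- bottle: Loose white bottle with red cap, 42 mm diameter, 100 mm high; leave alone. Origin under its centre.
- spool: Loose blue spool, 54 mm diameter, 44 mm high; leave alone. Origin under its centre.
- cup: Loose brass cup, 66 mm diameter, 60 mm high; leave alone. Origin under its centre.
- driver: Loose screwdriver with yellow handle, 170 mm long, 25 mm high at most, lying beyond the tray or the readout; leave alone. Origin near its middle.
- jar: Loose amber jar, 52 mm diameter, 60 mm high; leave alone. Origin under its centre.
- coil: Loose copper ring coil, 34 mm diameter, 14 mm high, in the tray's other half; leave alone. Origin under its centre.
There are look-alikes about, which are no part of the job. Of the things that look like the part that bears cap_centre, the larger one is meant.

How it is judged:
By the outcome, as a careful person would: the job done as asked, in the order asked, and still so for the second after the job is handed in, with the robot touching nothing.
It also fails if it takes over 72 s, if anything falls off the work surface, if the arm or the gripper's body presses on something with over 40 N, if the wrist force passes 120 N, or if a joint passes its speed limit or range.

## Working session

There is one attempt and no reset: what is moved stays moved. The work goes in short steps, Python scripts to look and compute and a tool call to move; the robot and the scene stay as the last step left them, time stands still between calls to the robot, and variables do not carry over. Pictures are saved under pics/ and viewed, and the job is handed in when it is done.

Besides the shell and the picture viewer there is one more tool, called by a JSON object that holds its "name" and its "arguments". step_arm: Moves the arm, as the interface text tells. Its arguments: {"type":"object","properties":{"rows":{"type":"array","items":{"type":"number"}},"force":{"type":"number"}},"required":["rows"]}

```bash
ls; mkdir -p pics
python3 - <<'E'
from plant import r
import cv2
print(r.sense()); print(r.grasp_offset)
for n in ("top","side"):
    c=r.camera(n); cv2.imwrite(f"pics/{n}0.png",c["img"][:,:,::-1]); print(n,c["camera_matrix"],c["rvec"],c["tvec"])
E
```

```text
pics
{'t': 0.0, 'q': array([-1.33819135,  0.33393797,  0.03988603,  1.4663004 , -0.01340879,
        1.34327697, -0.0584772 ]), 'joint_velocities': array([ 3.93868428e-04, -1.24845992e-03, -1.20526800e-03,  8.03506996e-05,
        5.81712551e-05, -1.04352901e-03, -1.71292263e-04]), 'joint_efforts': array([ 7.52466640e-04, -6.58565068e+01,  1.36581626e+00, -4.05559838e+01,
        1.67941122e-02,  1.27752288e-02,  1.99833494e-05]), 'eef_pos': array([0.21161889, 0.6140981 , 0.23038967]), 'eef_rot': array([-1.34917533, -0.96047204,  0.96259607]), 'force': array([-0.97928771, -0.25179412, -0.79274422]), 'ft_torque': array([-0.03590638, -0.0022593 ,  0.02448856]), 'finger_gap': 0.9999221391930894}
-0.0187
top [[519.76385169   0.         326.50099761]
 [  0.         519.76385169 236.46087666]
 [  0.           0.           1.        ]] [ 2.14598442 -2.12861313  0.19869083] [0.01395693 0.57873687 1.00266642]
side [[589.08165741   0.         317.76316879]
 [  0.         589.08165741 242.43112794]
 [  0.           0.           1.        ]] [ 2.09388451 -0.38216566  0.19441431] [-0.5312115   0.17461622  1.04234785]
```

View pics/top0.png

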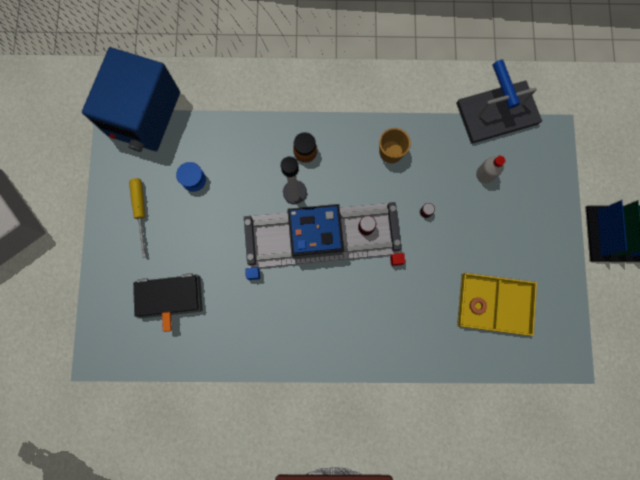

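View pics/side0.png

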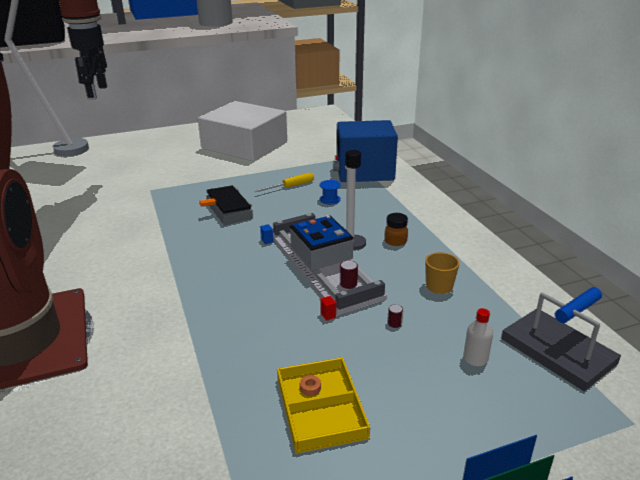

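```bash
cat > h.py <<'E'
import numpy as np, cv2
from scipy.spatial.transform import Rotation as R
def cast(c,uv,z):
    uv=np.array(uv,float).reshape(-1,2); Rm=cv2.Rodrigues(c["rvec"])[0]; t=np.array(c["tvec"]).ravel()
    o=-Rm.T@t; d=np.c_[uv,np.ones(len(uv))]@np.linalg.inv(c["camera_matrix"]).T@Rm
    return o+d*((z-o[2])/d[:,2])[:,None]
def proj(c,P): return cv2.projectPoints(np.array(P,float).reshape(-1,1,3),c["rvec"],c["tvec"],c["camera_matrix"],None)[0].reshape(-1,2)
def blobs(img,lo,hi,minA=30):
    h=cv2.cvtColor(img,cv2.COLOR_RGB2HSV); m=cv2.inRange(h,np.array(lo),np.array(hi))
    cs=cv2.findContours(m,cv2.RETR_EXTERNAL,cv2.CHAIN_APPROX_NONE)[0]
    return [c for c in cs if cv2.contourArea(c)>minA],m
E
python3 - <<'E'
from plant import r
from h import *
c=r.camera("top"); s=r.camera("side")
a=c["img"][120:350,120:545]
cv2.imwrite("pics/topL.png",cv2.resize(c["img"][185:285,235:445],None,fx=3.8,fy=3.8,interpolation=2)[:,:,::-1])
cv2.imwrite("pics/topR.png",cv2.resize(c["img"][265:345,450:550],None,fx=6,fy=6,interpolation=2)[:,:,::-1])
cv2.imwrite("pics/topS.png",cv2.resize(c["img"][260:345,120:220],None,fx=6,fy=6,interpolation=2)[:,:,::-1])
cv2.imwrite("pics/sideC.png",cv2.resize(s["img"][200:340,240:420],None,fx=4,fy=4,interpolation=2)[:,:,::-1])
for n,lo,hi in [("yel",(22,150,100),(33,255,255)),("blue",(105,150,60),(125,255,255)),("red",(0,200,120),(3,255,255)),("orange",(5,200,150),(16,255,255))]:
    for k in blobs(c["img"],lo,hi)[0]:
        print(n,cv2.contourArea(k),cv2.minAreaRect(k),cast(c,cv2.minAreaRect(k)[0],0.03).round(4))
E
```

```text
yel 3817.5 ((498.3050537109375, 304.13616943359375), (76.20692443847656, 53.49201583862305), 7.35237979888916) [[ 0.4461 -0.3309  0.03  ]]
yel 320.5 ((135.90000915527344, 197.80001831054688), (38.11787796020508, 10.131549835205078), 85.2363510131836) [[0.66   0.4155 0.03  ]]
blue 111.0 ((252.0, 273.0), (10.0, 12.0), 90.0) [[0.5052 0.1695 0.03  ]]
blue 1886.0 ((315.2730712890625, 229.1168670654297), (42.56928634643555, 47.35714340209961), 84.5596694946289) [[0.5973 0.0417 0.03  ]]
blue 560.5 ((191.00001525878906, 176.50001525878906), (28.991378784179688, 23.33452033996582), 45.0) [[0.7071 0.3036 0.03  ]]
blue 436.0 ((505.6354064941406, 82.91956329345703), (47.118011474609375, 11.59827995300293), 68.74949645996094) [[ 0.9265 -0.371   0.03  ]]
blue 3963.5 ((122.50000762939453, 88.5), (57.751251220703125, 75.20661163330078), 21.80141258239746) [[0.9022 0.4611 0.03  ]]
red 80.5 ((397.8923645019531, 258.1384582519531), (8.930500984191895, 10.915056228637695), 82.87498474121094) [[ 0.5383 -0.1285  0.03  ]]
red 36.0 ((499.5, 160.0), (6.0, 7.0), 90.0) [[ 0.7507 -0.3486  0.03  ]]
orange 83.5 ((166.0, 321.5), (17.0, 6.0), 90.0) [[0.4066 0.338  0.03  ]]
```

View pics/topL.png

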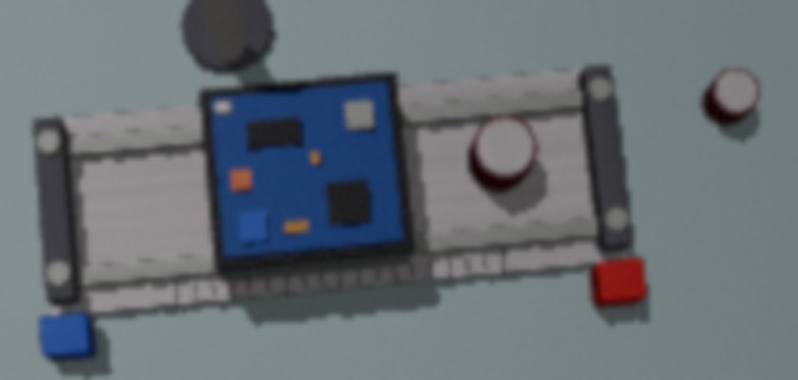

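View pics/topR.png

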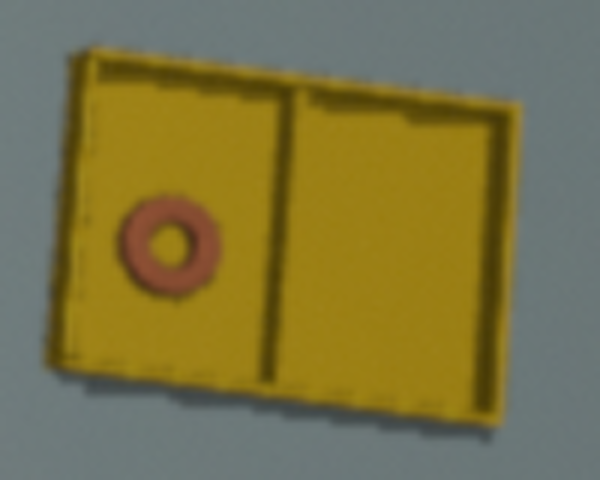

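View pics/topS.png

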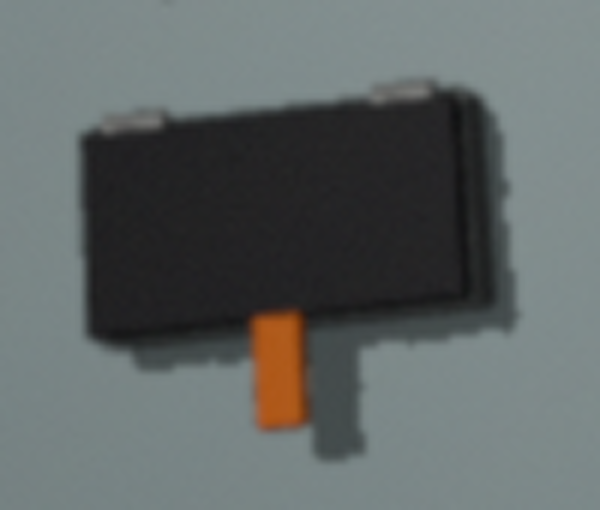

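View pics/sideC.png

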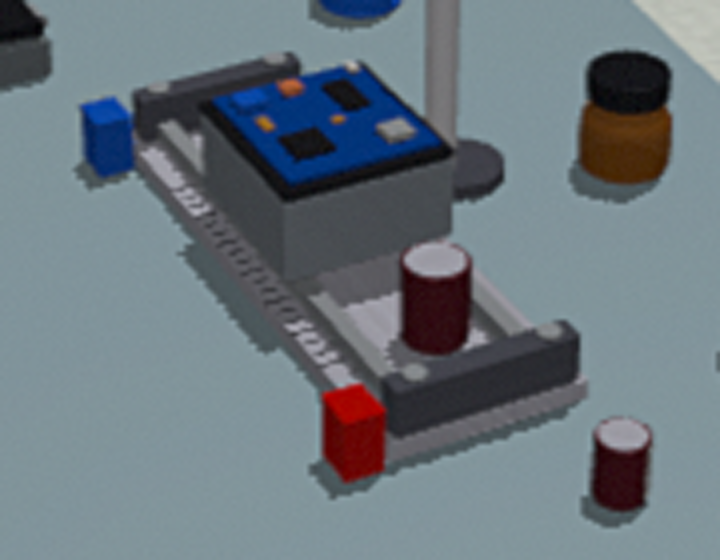

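Run:
```python
from plant import r
from h import *
c=r.camera("top"); s=r.camera("side")
P=lambda x,o,f:np.array(o)+(np.array(x)+0.5)/f-0.5
L=lambda x:P(x,(235,185),3.8); S=lambda x:P(x,(120,260),6); T=lambda x:P(x,(450,265),6)
pr=lambda n,a:print(n,np.round(a,4).tolist())
pr("cap",cast(c,L([[505,147]]),.057))
pr("cap edges",cast(c,L([[475,147],[536,147],[505,118],[505,178]]),.057))
pr("small edges",cast(c,L([[712,92],[759,92]]),.035))
pr("board",cast(c,L([[203,90],[396,74],[412,246],[219,264]]),.082)); 
pr("stops",cast(c,L([[33,122],[62,117],[75,300],[48,304],[583,70],[609,66],[631,243],[603,249]]),.040))
pr("flags",cast(c,L([[66,334],[620,281]]),.036))
pr("tray",cast(c,T([[85,50],[520,104],[500,425],[50,368]]),.025))
pr("div",cast(c,T([[288,88],[268,382]]),.025))
pr("screen",cast(c,S([[85,133],[455,97],[466,297],[95,335]]),.036))
pr("tab",cast(c,S([[252,316],[303,312],[308,424],[258,430]]),.036))
# small disc check by side: cap top ellipse
```

```text
cap [[0.6051, -0.064, 0.057]]
cap edges [[0.605, -0.0481, 0.057], [0.6053, -0.0806, 0.057], [0.6209, -0.0641, 0.057], [0.5883, -0.0639, 0.057]]
small edges [[0.6413, -0.1796, 0.035], [0.6416, -0.2054, 0.035]]
board [[0.6288, 0.0955, 0.082], [0.6384, -0.005, 0.082], [0.5477, -0.0135, 0.082], [0.5375, 0.0856, 0.082]]
stops [[0.6198, 0.1896, 0.04], [0.6227, 0.1741, 0.04], [0.5233, 0.164, 0.04], [0.521, 0.1783, 0.04], [0.6517, -0.1085, 0.04], [0.6541, -0.1227, 0.04], [0.5566, -0.133, 0.04], [0.5533, -0.1179, 0.04]]
flags [[0.5055, 0.1687, 0.036], [0.5366, -0.1273, 0.036]]
tray [[0.5095, -0.2644, 0.025], [0.4922, -0.4131, 0.025], [0.3841, -0.3996, 0.025], [0.402, -0.2484, 0.025]]
div [[0.497, -0.3336, 0.025], [0.3978, -0.3219, 0.025]]
screen [[0.4849, 0.4055, 0.036], [0.4981, 0.2825, 0.036], [0.4314, 0.2755, 0.036], [0.418, 0.3975, 0.036]]
tab [[0.4247, 0.3461, 0.036], [0.4261, 0.3293, 0.036], [0.3895, 0.3255, 0.036], [0.3874, 0.3418, 0.036]]
```

```bash
cat >> h.py <<'E'
def tgt(pos,yaw,cur_pos,cur_rot,tilt=0):
    """tool: y down, x along +-(cos yaw,sin yaw); tilt: rotate about tool x by tilt rad. prints shift(mm) & turn(5deg)"""
    R0=R.from_rotvec(cur_rot); best=None
    for k in (0,np.pi):
        x=np.array([np.cos(yaw+k),np.sin(yaw+k),0]); y=np.array([0,0,-1.]); z=np.cross(x,y)
        Rt=R.from_matrix(np.c_[x,y,z])*R.from_rotvec([tilt,0,0])
        d=(R0.inv()*Rt).as_rotvec()
        if best is None or np.linalg.norm(d)<np.linalg.norm(best): best=d
    sh=R0.inv().apply(np.array(pos)-cur_pos)
    return sh, best/np.radians(5)
def go(pos,yaw,tilt=0):
    from plant import r
    s=r.sense(); sh,tn=tgt(pos,yaw,s["eef_pos"],s["eef_rot"],tilt)
    M=R.from_rotvec(s["eef_rot"]).as_matrix()
    print("t %.2f pos"%s["t"],s["eef_pos"].round(4),"x",M[:,0].round(3),"y",M[:,1].round(3),"z",M[:,2].round(3),"F",s["force"].round(1),"gap %.3f"%s["finger_gap"],"q",s["q"].round(2))
    print("shift",sh.round(4),"turn",tn.round(3),"dist %.3f"%np.linalg.norm(sh))
E
python3 - <<'E'
from h import *
from plant import r
c=r.camera("top")
print(cast(c,[[235+229/3.8,185+28/3.8],[289.5,166.5]],.22))
yaw=.108
go([.605,-.064,.23],yaw); go([.605,-.064,.23],yaw+np.pi/2)
E
```

```text
[[0.62531229 0.07496189 0.22      ]
 [0.67134812 0.08572832 0.22      ]]
t 0.35 pos [0.2117 0.6144 0.2311] x [ 0.326  0.945 -0.   ] y [-0. -0. -1.] z [-0.945  0.326  0.   ] F [-0.5  0.1  0.6] gap 0.998 q [-1.34  0.33  0.04  1.47 -0.01  1.34 -0.06]
shift [-0.5133  0.0013 -0.5929] turn [ 3.0000e-03  1.2959e+01 -4.0000e-03] dist 0.784
t 0.35 pos [0.2117 0.6144 0.2311] x [ 0.326  0.945 -0.   ] y [-0. -0. -1.] z [-0.945  0.326  0.   ] F [-0.5  0.1  0.6] gap 0.998 q [-1.34  0.33  0.04  1.47 -0.01  1.34 -0.06]
shift [-0.5133  0.0013 -0.5929] turn [-1.000e-03 -5.041e+00 -5.000e-03] dist 0.784
```

{"name": "step_arm", "arguments": {"rows": [-0.039,-0.004,-0.045,0,1,0,-1,-0.078,-0.008,-0.09,0,2,0,-1,-0.117,-0.012,-0.135,0,3,0,-1,-0.156,-0.016,-0.18,0,4,0,-1,-0.195,-0.02,-0.225,0,5,0,-1], "force": 30}}

```text
t: 0.98
eef_pos: [0.3617, 0.355, 0.2515]
eef_rot: [-1.479, -0.625, 0.625]
force: [0.8, 0.8, 0.5]
finger_gap: 1.004
```

Run:
```python
from h import *
go([.605,-.064,.2],.108)
```

```text
t 0.97 pos [0.3617 0.355  0.2515] x [0.697 0.717 0.   ] y [ 0.  0. -1.] z [-0.717  0.697  0.   ] F [0.8 0.8 0.5] gap 1.004 q [-1.09  0.02  0.24  1.79 -0.01  1.33 -0.06]
shift [-0.1309  0.0514 -0.4665] turn [-2.000e-03  7.926e+00  2.000e-03] dist 0.487
```

{"name": "step_arm", "arguments": {"rows": [-0.016,0,-0.058,0,1,0,-1,-0.032,0,-0.116,0,2,0,-1,-0.048,0,-0.174,0,3,0,-1,-0.064,0,-0.232,0,4,0,-1,-0.08,0,-0.29,0,5,0,-1]}}

```text
t: 1.6
eef_pos: [0.5147, 0.0937, 0.2519]
eef_rot: [-1.551, -0.284, 0.282]
force: [1.3, 1.1, -0.6]
finger_gap: 1.0
```

Run:
```python
from h import *
go([.605,-.064,.2],.108)
```

```text
t 1.60 pos [0.5147 0.0937 0.2519] x [0.936 0.353 0.001] y [ 0.001  0.001 -1.   ] z [-0.353  0.936  0.001] F [ 1.3  1.1 -0.6] gap 1.000 q [-0.78  0.05  0.55  1.77 -0.03  1.33  0.13]
shift [ 0.0288  0.0518 -0.1795] turn [-0.008  2.897  0.014] dist 0.189
```

{"name": "step_arm", "arguments": {"rows": [0.007,0.008,-0.045,0,0.8,0,-1,0.014,0.02,-0.09,0,1.6,0,-1,0.022,0.035,-0.135,0,2.4,0,-1,0.029,0.052,-0.18,0,2.9,0,-1,0.029,0.052,-0.18,0,2.9,0,-1]}}

```text
t: 2.22
eef_pos: [0.6051, -0.0685, 0.1983]
eef_rot: [-1.571, -0.079, 0.081]
force: [0.1, 0.3, -0.3]
finger_gap: 1.001
```

Run:
```python
from h import *
from plant import r
go([.605,-.064,.2],.108)
s=r.sense(); c=r.camera("wrist"); print(c["hand_eye"].round(3).tolist(),c["camera_matrix"][0])
H=c["hand_eye"]; M=R.from_rotvec(s["eef_rot"]).as_matrix()
# world->cam
Rw=M@H[:3,:3]; tw=M@H[:3,3]+s["eef_pos"]
w=dict(camera_matrix=c["camera_matrix"],rvec=cv2.Rodrigues(Rw.T)[0],tvec=-Rw.T@tw)
p=proj(w,[.605,-.064,.057])[0]; print(p)
i=np.ascontiguousarray(c["img"][:,:,::-1]); cv2.drawMarker(i,tuple(int(v) for v in p),(0,255,0)); cv2.imwrite("pics/w1.png",i)
```

```text
t 2.23 pos [ 0.6051 -0.0685  0.1983] x [ 0.995  0.102 -0.001] y [-0.001 -0.002 -1.   ] z [-0.102  0.995 -0.002] F [ 0.1  0.3 -0.3] gap 1.001 q [-0.52  0.32  0.7   1.64 -0.21  1.26  0.32]
shift [ 0.0003 -0.0017  0.0045] turn [ 0.018 -0.07  -0.016] dist 0.005
[[1.0, -0.0, -0.001, -0.0], [0.001, -0.279, 0.96, -0.142], [-0.001, -0.96, -0.279, 0.071], [0.0, 0.0, 0.0, 1.0]] [405.66489155   0.         313.93325222]
[315.15482297 214.21867931]
```

View pics/w1.png

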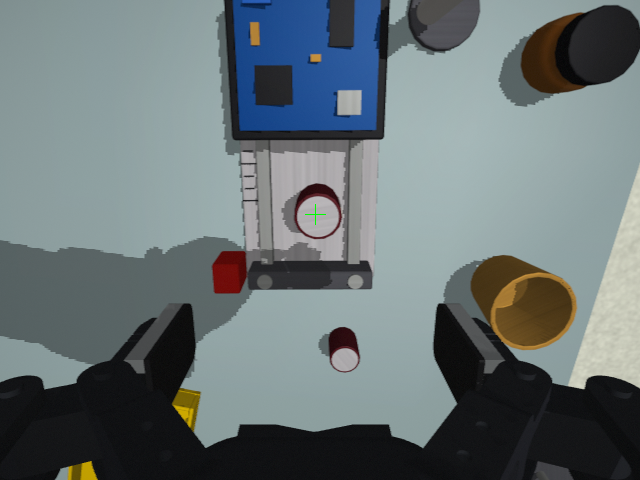

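{"name": "step_arm", "arguments": {"rows": [0.001,0.045,0.004,0,0,0,-1,0.0015,0.09,0.0045,0,0,0,-1,0.0015,0.13,0.0045,0,0,0,-1,0.0015,0.16,0.0045,0,0,0,-1,0.0015,0.176,0.0045,0,0,0,-1]}}

```text
t: 2.9
eef_pos: [0.6055, -0.0597, 0.022]
eef_rot: [-1.568, -0.083, 0.085]
force: [-0.3, -0.1, 0.3]
finger_gap: 0.997
```

Run:
```python
from h import *
go([.6065,-.064,.022],.108)
```

```text
t 2.90 pos [ 0.6055 -0.0597  0.022 ] x [ 0.994  0.107 -0.002] y [-0.002  0.001 -1.   ] z [-0.107  0.994  0.001] F [-0.3 -0.1  0.3] gap 0.997 q [-0.46  0.51  0.61  1.8  -0.35  0.95  0.41]
shift [ 0.0005 -0.     -0.0044] turn [-0.011 -0.012 -0.019] dist 0.004
```

{"name": "step_arm", "arguments": {"rows": [0.0005,0,-0.004,0,0,0,-1,0.0005,0,-0.004,0,0,0,-1,0.0005,0,-0.004,0,0,0,0,0.0005,0,-0.004,0,0,0,0.6,0.0005,0,-0.004,0,0,0,1], "force": 30}}

```text
t: 3.52
eef_pos: [0.6076, -0.0635, 0.023]
eef_rot: [-1.568, -0.085, 0.083]
force: [1.3, 0.0, 0.5]
finger_gap: 0.401
```

{"name": "step_arm", "arguments": {"rows": [0,0,0,0,0,0,1,0,0,0,0,0,0,1,0,0,0,0,0,0,1,0,0,0,0,0,0,1,0,0,0,0,0,0,1]}}

```text
t: 4.15
eef_pos: [0.6076, -0.0635, 0.023]
eef_rot: [-1.568, -0.085, 0.083]
force: [-0.4, 0.5, 2.0]
finger_gap: 0.403
```

Run:
```python
from h import *
from plant import r
go([.6065,-.064,.022],.108)
c=r.camera("wrist"); cv2.imwrite("pics/w2.png",c["img"][:,:,::-1])
```

```text
t 4.15 pos [ 0.6076 -0.0635  0.023 ] x [0.994 0.107 0.001] y [ 0.001  0.001 -1.   ] z [-0.107  0.994  0.001] F [-0.4  0.5  2. ] gap 0.403 q [-0.45  0.51  0.61  1.8  -0.35  0.95  0.42]
shift [-0.0012  0.001  -0.0004] turn [-0.01 -0.01  0.01] dist 0.002
```

View pics/w2.png

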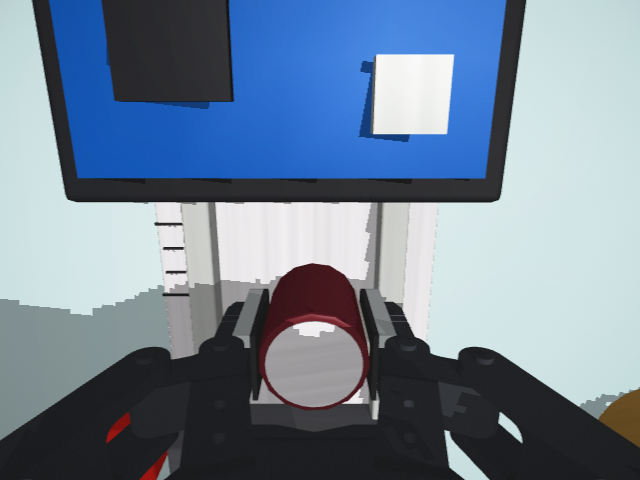

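{"name": "step_arm", "arguments": {"rows": [0,-0.02,0,0,0,0,1,0,-0.05,0,0,0,0,1,0,-0.09,0,0,0,0,1,0,-0.12,0,0,0,0,1,0,-0.125,0,0,0,0,1]}}

```text
t: 4.82
eef_pos: [0.6088, -0.0641, 0.1513]
eef_rot: [-1.568, -0.088, 0.08]
force: [0.4, 0.5, -1.0]
finger_gap: 0.403
```

Run:
```python
from h import *
go([.4428,-.3677,.12],-.115)
```

```text
t 4.83 pos [ 0.6088 -0.0641  0.1513] x [0.994 0.107 0.005] y [ 0.005  0.001 -1.   ] z [-0.107  0.994  0.001] F [ 0.4  0.5 -1. ] gap 0.403 q [-0.51  0.36  0.68  1.69 -0.25  1.17  0.34]
shift [-0.1976  0.03   -0.2842] turn [-0.016  2.541  0.06 ] dist 0.347
```

{"name": "step_arm", "arguments": {"rows": [-0.03,0,-0.043,0,0.4,0,1,-0.065,0,-0.093,0,0.9,0,1,-0.1,0,-0.143,0,1.4,0,1,-0.135,0,-0.193,0,1.9,0,1,-0.165,0,-0.236,0,2.4,0,1]}}

```text
t: 5.45
eef_pos: [0.468, -0.3181, 0.15]
eef_rot: [-1.567, 0.079, -0.086]
force: [0.7, -0.2, -0.3]
finger_gap: 0.401
```

Run:
```python
from h import *
go([.4428,-.3677,.10],-.115)
```

```text
t 5.45 pos [ 0.468  -0.3181  0.15  ] x [ 0.994 -0.105  0.005] y [ 0.005  0.002 -1.   ] z [0.105 0.994 0.002] F [ 0.7 -0.2 -0.3] gap 0.401 q [-0.2   0.28  0.85  1.81 -0.24  1.15  0.63]
shift [-0.0201  0.0498 -0.0521] turn [-0.025  0.111  0.053] dist 0.075
```

{"name": "step_arm", "arguments": {"rows": [-0.01,0.01,-0.026,0,0,0,1,-0.02,0.03,-0.052,0,0.1,0.05,1,-0.02,0.05,-0.052,0,0.1,0.05,1,-0.02,0.06,-0.052,0,0.1,0.05,1,-0.02,0.06,-0.052,0,0.1,0.05,1]}}

```text
t: 6.08
eef_pos: [0.4431, -0.3662, 0.089]
eef_rot: [-1.566, 0.089, -0.087]
force: [0.3, 0.7, 0.1]
finger_gap: 0.402
```

Run:
```python
from h import *
from plant import r
go([.4428,-.3677,.016],-.115)
c=r.camera("side"); cv2.imwrite("pics/s2.png",cv2.resize(c["img"][250:470,200:450],None,fx=3,fy=2.7)[:,:,::-1])
```

```text
t 6.08 pos [ 0.4431 -0.3662  0.089 ] x [ 0.994 -0.112 -0.001] y [-0.001  0.003 -1.   ] z [0.112 0.994 0.003] F [0.3 0.7 0.1] gap 0.402 q [-0.06  0.39  0.83  1.84 -0.33  1.05  0.78]
shift [-0.0001  0.073  -0.0017] turn [-0.035  0.029 -0.014] dist 0.073
```

View pics/s2.png

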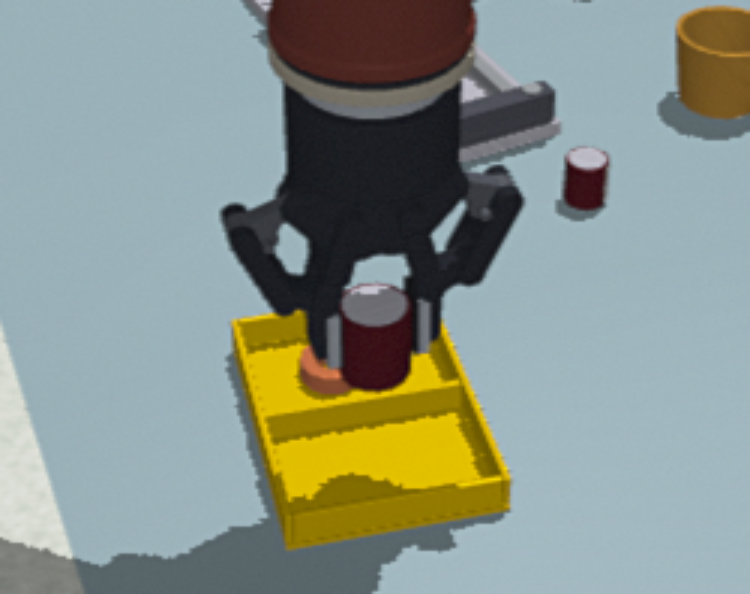

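{"name": "step_arm", "arguments": {"rows": [0,0.02,-0.001,0,0,0,1,0,0.045,-0.0015,0,0,0,1,0,0.062,-0.0015,0,0,0,1,0,0.07,-0.0015,0,0,0,1,0,0.0725,-0.0015,0,0,0,1]}}

```text
t: 6.75
eef_pos: [0.4433, -0.368, 0.017]
eef_rot: [-1.566, 0.089, -0.088]
force: [0.8, 0.6, -0.8]
finger_gap: 0.404
```

Run:
```python
from h import *
go([.4428,-.3677,.0152],-.115)
```

```text
t 6.75 pos [ 0.4433 -0.368   0.017 ] x [ 0.994 -0.112 -0.   ] y [-0.     0.003 -1.   ] z [0.112 0.994 0.002] F [ 0.8  0.6 -0.8] gap 0.404 q [ 0.    0.49  0.76  1.89 -0.42  0.93  0.85]
shift [-0.0005  0.0018  0.0003] turn [-0.029  0.028 -0.005] dist 0.002
```

{"name": "step_arm", "arguments": {"rows": [0,0.001,0,0,0,0,1,0,0.002,0,0,0,0,1,0,0.002,0,0,0,0,0,0,0.002,0,0,0,0,-0.2,0,0.002,0,0,0,0,-0.2]}}

```text
t: 7.38
eef_pos: [0.4434, -0.3681, 0.0152]
eef_rot: [-1.567, 0.088, -0.088]
force: [-0.7, 0.2, 0.7]
finger_gap: 0.603
```

{"name": "step_arm", "arguments": {"rows": [0,0,0,0,0,0,-0.2,0,-0.015,0,0,0,0,-0.2,0,-0.04,0,0,0,0,-0.2,0,-0.08,0,0,0,0,-0.2,0,-0.13,0,0,0,0,-0.2]}}

```text
t: 8.0
eef_pos: [0.4428, -0.3682, 0.1468]
eef_rot: [-1.566, 0.089, -0.088]
force: [0.4, 1.0, -0.2]
finger_gap: 0.599
```

Run:
```python
from h import *
from plant import r
go([.401,.335,.13],.107+np.pi/2)
c=r.camera("side"); cv2.imwrite("pics/s3.png",cv2.resize(c["img"][250:470,200:450],None,fx=3,fy=2.7)[:,:,::-1])
```

```text
t 8.00 pos [ 0.4428 -0.3682  0.1468] x [ 0.994 -0.113 -0.001] y [-0.001  0.003 -1.   ] z [0.113 0.994 0.003] F [ 0.4  1.  -0.2] gap 0.599 q [-0.1   0.33  0.87  1.79 -0.27  1.16  0.74]
shift [-0.1208  0.0187  0.694 ] turn [-0.017 15.479 -0.03 ] dist 0.705
```

View pics/s3.png

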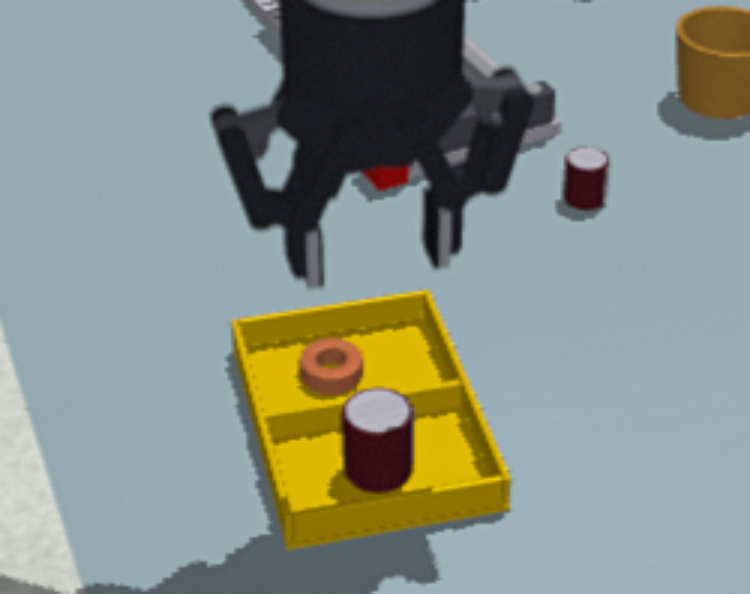

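Run:
```python
from h import *
go([.51,-.1,.15],-.115+np.radians(35))
```

```text
t 8.05 pos [ 0.4449 -0.3711  0.1536] x [ 0.993 -0.114  0.007] y [ 0.007 -0.001 -1.   ] z [ 0.114  0.993 -0.001] F [ 2.8 -3.7  5.3] gap 0.600 q [-0.1   0.32  0.87  1.78 -0.27  1.16  0.74]
shift [0.0337 0.0036 0.2768] turn [ 0.032 -6.991  0.073] dist 0.279
```

{"name": "step_arm", "arguments": {"rows": [0.006,0,0.055,0,-1.4,0,-0.2,0.013,0,0.11,0,-2.8,0,-0.2,0.02,0,0.166,0,-4.2,0,-0.2,0.027,0,0.222,0,-5.6,0,-0.2,0.034,0.003,0.277,0,-7,0,-0.2]}}

```text
t: 8.68
eef_pos: [0.5109, -0.0982, 0.1519]
eef_rot: [-1.538, -0.399, 0.386]
force: [0.5, -0.1, -0.7]
finger_gap: 0.601
```

Run:
```python
from h import *
go([.49,.17,.16],-.115+np.radians(75))
```

```text
t 8.68 pos [ 0.5109 -0.0982  0.1519] x [0.877 0.48  0.007] y [ 0.009 -0.001 -1.   ] z [-0.48   0.877 -0.005] F [ 0.5 -0.1 -0.7] gap 0.601 q [-0.5   0.13  0.66  1.92 -0.09  1.12  0.69]
shift [ 0.1104 -0.0086  0.2453] turn [ 0.085 -7.949  0.059] dist 0.269
```

{"name": "step_arm", "arguments": {"rows": [0.02,0,0.05,0,-1.6,0,-0.2,0.042,0,0.1,0,-3.2,0,-0.2,0.064,-0.003,0.15,0,-4.8,0,-0.2,0.087,-0.006,0.2,0,-6.4,0,-0.2,0.11,-0.009,0.245,0.08,-8,0.06,-0.2]}}

```text
t: 9.3
eef_pos: [0.4896, 0.1713, 0.1616]
eef_rot: [-1.361, -0.936, 0.933]
force: [1.4, -0.0, -0.4]
finger_gap: 0.6
```

Run:
```python
from h import *
go([.401,.335,.13],.107+np.pi/2)
```

```text
t 9.30 pos [0.4896 0.1713 0.1616] x [0.359 0.933 0.001] y [ 0.002  0.001 -1.   ] z [-0.933  0.359 -0.001] F [ 1.4 -0.  -0.4] gap 0.600 q [-0.79  0.11  0.4   1.89 -0.05  1.14  0.83]
shift [0.1208 0.0316 0.1415] turn [ 0.017 -5.44   0.009] dist 0.189
```

{"name": "step_arm", "arguments": {"rows": [0.03,0,0.035,0,-1.4,0,-0.2,0.06,0.01,0.07,0,-2.8,0,-0.2,0.09,0.02,0.106,0,-4.2,0,-0.2,0.121,0.032,0.141,0,-5.4,0,-0.2,0.121,0.032,0.141,0,-5.4,0,-0.2]}}

```text
t: 9.93
eef_pos: [0.3992, 0.3379, 0.1294]
eef_rot: [-1.155, -1.291, 1.289]
force: [0.1, -0.2, -0.1]
finger_gap: 0.6
```

Run:
```python
from h import *
from plant import r
go([.401,.335,.013],.107+np.pi/2)
s=r.sense(); c=r.camera("wrist")
H=c["hand_eye"]; M=R.from_rotvec(s["eef_rot"]).as_matrix()
Rw=M@H[:3,:3]; tw=M@H[:3,3]+s["eef_pos"]
w=dict(camera_matrix=c["camera_matrix"],rvec=cv2.Rodrigues(Rw.T)[0],tvec=-Rw.T@tw)
p=proj(w,[.401,.335,.036])[0]; print(p)
ks=blobs(c["img"],(5,200,120),(16,255,255))[0]
for k in ks:
    q=cv2.minAreaRect(k); print(q); print(cast(w,cv2.boxPoints(q),.036).round(4).tolist(), cast(w,q[0],.036))
i=np.ascontiguousarray(c["img"][:,:,::-1]); cv2.drawMarker(i,tuple(int(v) for v in p),(0,255,0)); cv2.imwrite("pics/w3.png",i)
```

```text
t 9.93 pos [0.3992 0.3379 0.1294] x [-0.11   0.994  0.001] y [ 0.001  0.001 -1.   ] z [-0.994 -0.11  -0.001] F [ 0.1 -0.2 -0.1] gap 0.600 q [-0.98  0.15  0.21  1.91 -0.04  1.08  0.93]
shift [-0.0031  0.1164 -0.0014] turn [0.009 0.037 0.007] dist 0.116
[309.59644179 243.1084767 ]
((305.1544189453125, 254.9134521484375), (60.278587341308594, 25.473636627197266), 88.80650329589844)
[[0.3909, 0.3232, 0.036], [0.3889, 0.3383, 0.036], [0.4275, 0.3435, 0.036], [0.4296, 0.3276, 0.036]] [[0.40881801 0.33309984 0.036     ]]
```

View pics/w3.png

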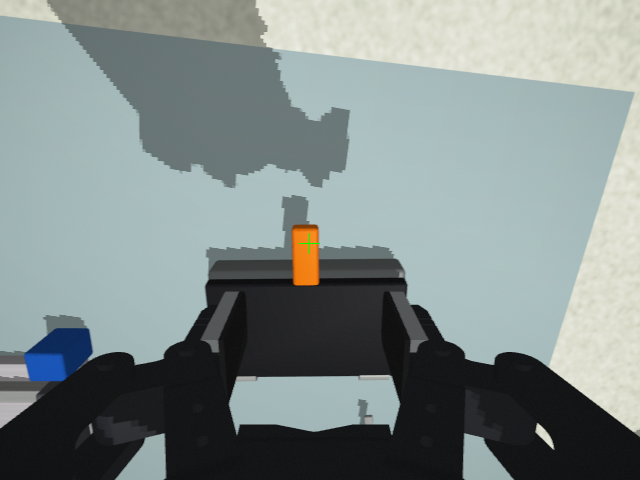

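{"name": "step_arm", "arguments": {"rows": [-0.002,0.02,-0.001,0,0,0,-0.2,-0.004,0.05,-0.001,0,0,0,-0.2,-0.004,0.08,-0.001,0,0,0,-0.2,-0.004,0.105,-0.001,0,0,0,-0.2,-0.004,0.116,-0.001,0,0,0,-0.2]}}

```text
t: 10.6
eef_pos: [0.4032, 0.3304, 0.0133]
eef_rot: [-1.161, -1.285, 1.285]
force: [-0.0, -0.4, -0.6]
finger_gap: 0.6
```

Run:
```python
from h import *
go([.401,.334,.013],.107+np.pi/2)
```

```text
t 10.60 pos [0.4032 0.3304 0.0133] x [-0.103  0.995 -0.001] y [ 0.002 -0.001 -1.   ] z [-0.995 -0.103 -0.001] F [-0.  -0.4 -0.6] gap 0.600 q [-0.95  0.31  0.2   2.01 -0.08  0.84  0.97]
shift [0.0039 0.0003 0.0018] turn [ 0.017 -0.044 -0.014] dist 0.004
```

{"name": "step_arm", "arguments": {"rows": [0.0035,0,0.0015,0,0,0,-0.2,0.0035,0,0.0015,0,0,0,0,0.0035,0,0.0015,0,0,0,0.5,0.0035,0,0.0015,0,0,0,1,0.0035,0,0.0015,0,0,0,1], "force": 25}}

```text
t: 11.22
eef_pos: [0.4018, 0.3332, 0.0137]
eef_rot: [-1.161, -1.285, 1.285]
force: [0.9, -4.2, 2.8]
finger_gap: 0.184
```

{"name": "step_arm", "arguments": {"rows": [0,0,0,0,0,0,1,0,0,0,0,0,0,1,0,0,0,0,0,0,1,0,0,0,0,0,0,1,0,0,0,0,0,0,1]}}

```text
t: 11.85
eef_pos: [0.4018, 0.3332, 0.0137]
eef_rot: [-1.161, -1.285, 1.285]
force: [0.0, -2.6, 1.5]
finger_gap: 0.178
```

```bash
cat >> h.py <<'E'
def arc(angs,tilts,g,hp,yaw):
    """screen arc: angs deg screen, tilts deg of tool rotation about hinge axis; g = current grasp pt dist etc. relative to now (ang0)"""
    from plant import r
    s=r.sense(); R0=R.from_rotvec(s["eef_rot"]); p0=s["eef_pos"]
    off=np.array([0,-0.0187,0])
    G0=p0+R0.apply(off)
    ax=np.array([-np.sin(yaw),np.cos(yaw),0]) # readout y
    v=G0-hp; v=v-ax*(v@ax); base=G0-v
    print("grasp",G0.round(4),"radius %.4f ang %.1f"%(np.linalg.norm(v),np.degrees(np.arctan2(v[2],-(v@[np.cos(yaw),np.sin(yaw),0])))))
    for a,t in zip(angs,tilts):
        Ra=R.from_rotvec(ax*np.radians(a)); Rt=R.from_rotvec(ax*np.radians(t))
        G=base+Ra.apply(v); Rn=Rt*R0; p=G-Rn.apply(off)
        print(a,R0.inv().apply(p-p0).round(4),((R0.inv()*Rn).as_rotvec()/np.radians(5)).round(2),p.round(3))
E
python3 - <<'E'
from h import *
from plant import r
go([.401,.335,.013],.107+np.pi/2)
c=r.camera("wrist"); cv2.imwrite("pics/w4.png",c["img"][:,:,::-1])
hp=np.array([.4945,.345,.031])
arc([5,10,15,20,25,30,40,50,60],[2.5,5,7.5,10,12.5,15,20,25,30],None,hp,.107)
E
```

```text
t 11.85 pos [0.4018 0.3332 0.0137] x [-0.103  0.995 -0.002] y [ 0.002 -0.001 -1.   ] z [-0.995 -0.103 -0.002] F [ 0.  -2.6  1.5] gap 0.178 q [-0.96  0.31  0.2   2.   -0.08  0.84  0.96]
shift [0.0019 0.0007 0.0006] turn [ 0.022 -0.045 -0.019] dist 0.002
grasp [0.4018 0.3332 0.0324] radius 0.0935 ang 0.8
5 [-0.     -0.0082  0.0003] [ 0.5 -0.   0. ] [0.401 0.333 0.022]
10 [-0.     -0.0163 -0.0001] [ 1. -0.  0.] [0.402 0.333 0.03 ]
15 [-0.     -0.0243 -0.0011] [ 1.5  -0.    0.01] [0.403 0.333 0.038]
20 [-0.     -0.0322 -0.0029] [ 2.   -0.    0.01] [0.405 0.333 0.046]
25 [-0.     -0.0398 -0.0054] [ 2.5  -0.    0.01] [0.407 0.334 0.053]
30 [-0.     -0.0472 -0.0085] [ 3.   -0.    0.01] [0.41  0.334 0.061]
40 [-0.     -0.0608 -0.0165] [ 4.   -0.01  0.02] [0.418 0.335 0.075]
50 [-0.     -0.0728 -0.0267] [ 5.   -0.01  0.02] [0.428 0.336 0.087]
60 [ 0.     -0.0827 -0.0387] [ 6.   -0.01  0.02] [0.44  0.337 0.096]
```

View pics/w4.png

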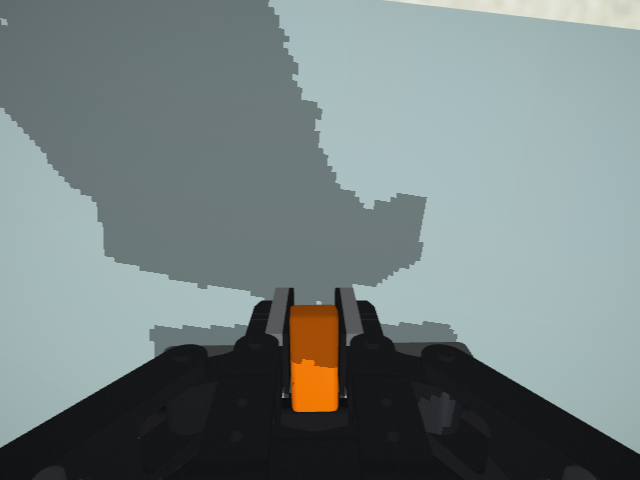

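Run:
```python
from h import *
hp=np.array([.4945,.345,.031])
arc([5,10,15,20,25],[1,2,3,5,6],None,hp,.107)
```

```text
grasp [0.4018 0.3332 0.0324] radius 0.0935 ang 0.8
5 [-0.     -0.0081 -0.0002] [ 0.2 -0.   0. ] [0.402 0.333 0.022]
10 [-0.     -0.0162 -0.001 ] [ 0.4 -0.   0. ] [0.403 0.333 0.03 ]
15 [-0.     -0.0242 -0.0026] [ 0.6 -0.   0. ] [0.404 0.333 0.038]
20 [-0.     -0.0319 -0.0045] [ 1. -0.  0.] [0.406 0.334 0.046]
25 [-0.     -0.0395 -0.0075] [ 1.2 -0.   0. ] [0.409 0.334 0.053]
```

{"name": "step_arm", "arguments": {"rows": [0,-0.008,0,0.2,0,0,1,0,-0.016,-0.001,0.4,0,0,1,0,-0.024,-0.0025,0.6,0,0,1,0,-0.032,-0.0045,1,0,0,1,0,-0.0395,-0.0075,1.2,0,0,1]}}

```text
t: 12.52
eef_pos: [0.4089, 0.334, 0.0534]
eef_rot: [-1.086, -1.202, 1.337]
force: [0.8, -0.6, -6.4]
finger_gap: 0.182
```

Run:
```python
from h import *
from plant import r
print(r.sense()["force"],r.sense()["finger_gap"],r.sense()["q"])
hp=np.array([.4945,.345,.031])
arc([7,14,21,28,35],[2,4,6,8,9],None,hp,.107)
c=r.camera("side"); cv2.imwrite("pics/s4.png",cv2.resize(c["img"][130:260,150:300],None,fx=4,fy=4)[:,:,::-1])
```

```text
[ 0.81461649 -0.60872889 -6.37891017] 0.18215760905475548 [-0.90160646  0.32033384  0.20286437  1.88831567 -0.14164958  1.03145011
  1.04603723]
grasp [0.4108 0.3342 0.072 ] radius 0.0938 ang 25.9
7 [ 0.     -0.0105 -0.0039] [ 0.4 -0.   0. ] [0.414 0.335 0.063]
14 [ 0.     -0.0204 -0.009 ] [ 0.8 -0.   0. ] [0.42  0.335 0.073]
21 [ 0.     -0.0296 -0.0153] [ 1.2  -0.    0.01] [0.427 0.336 0.081]
28 [ 0.     -0.0378 -0.0227] [ 1.6  -0.    0.01] [0.435 0.337 0.089]
35 [ 0.0001 -0.045  -0.0313] [ 1.8  -0.    0.01] [0.445 0.338 0.095]
```

View pics/s4.png

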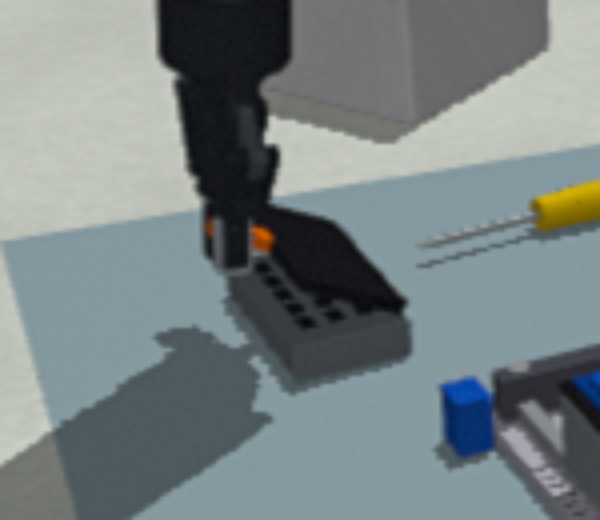

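{"name": "step_arm", "arguments": {"rows": [0,-0.0105,-0.004,0.4,0,0,1,0,-0.0205,-0.009,0.8,0,0,1,0,-0.0295,-0.0155,1.2,0,0,1,0,-0.038,-0.023,1.6,0,0,1,0,-0.0445,-0.031,1.8,0,0,1]}}

```text
t: 13.2
eef_pos: [0.4437, 0.3382, 0.0952]
eef_rot: [-0.971, -1.075, 1.408]
force: [-3.2, -0.5, -6.0]
finger_gap: 0.181
```

Run:
```python
from h import *
from plant import r
print(r.sense()["force"],r.sense()["finger_gap"],r.sense()["q"])
hp=np.array([.4945,.345,.031])
arc([0],[0],None,hp,.107)
c=r.camera("side"); cv2.imwrite("pics/s5.png",cv2.resize(c["img"][130:260,150:300],None,fx=4,fy=4)[:,:,::-1])
```

```text
[-3.1564186  -0.5200865  -5.95361036] 0.1812933134757987 [-0.81048815  0.43179473  0.21314808  1.66123509 -0.22233203  1.30043241
  1.15363664]
grasp [0.4486 0.3387 0.1132] radius 0.0944 ang 60.6
0 [0. 0. 0.] [0. 0. 0.] [0.444 0.338 0.095]
```

View pics/s5.png

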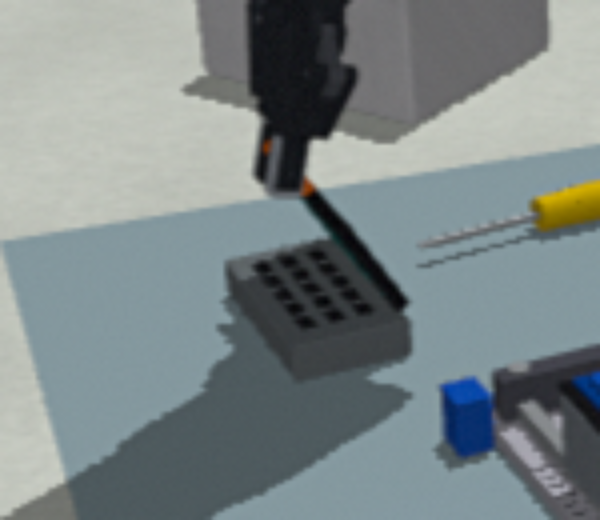

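{"name": "step_arm", "arguments": {"rows": [0,0,0,0,0,0,1,0,0,0,0,0,0,0.3,0,0,0,0,0,0,0,0,0,0,0,0,0,0,0,0,0,0,0,0,0]}}

```text
t: 13.88
eef_pos: [0.445, 0.3385, 0.0959]
eef_rot: [-0.972, -1.076, 1.407]
force: [-0.3, 0.8, 0.4]
finger_gap: 0.499
```

{"name": "step_arm", "arguments": {"rows": [0,-0.006,0,0,0,0,0,0,-0.02,0,0,0,0,0,0,-0.045,0,0,0,0,0,0,-0.08,0,0,0,0,0,0,-0.11,0,0,0,0,0]}}

```text
t: 14.5
eef_pos: [0.4744, 0.3415, 0.2045]
eef_rot: [-0.972, -1.077, 1.405]
force: [0.3, 0.0, -0.8]
finger_gap: 0.493
```

Run:
```python
from h import *
from plant import r
c=r.camera("side"); cv2.imwrite("pics/s6.png",cv2.resize(c["img"][130:260,150:300],None,fx=4,fy=4)[:,:,::-1])
t=r.camera("top"); cv2.imwrite("pics/t6.png",t["img"][:,:,::-1])
for n,k in (("side",c),("top",t)):
    for b in blobs(k["img"],(5,200,100),(16,255,255),10)[0]: print(n,cv2.minAreaRect(b))
# predicted tab midpoint (88mm from hinge) at angles
ax=np.array([np.cos(.107),np.sin(.107),0]); hp=np.array([.4945,.345,.031])-0
for a in (50,55,60,65,70):
    p=hp+np.array([0,0,1])*.088*np.sin(np.radians(a))-ax*.088*np.cos(np.radians(a)); print(a,proj(c,p),proj(t,p))
# rail geometry
yaw=.108; ex=np.array([np.cos(yaw),np.sin(yaw)]); ey=np.array([-np.sin(yaw),np.cos(yaw)]); C=np.array([.5878,.028])
print("start push",C-.01*ex+.10*ey, "end", C-.01*ex-.03*ey)
p=C-.008*ex+.105*ey
go([p[0],p[1],.17],yaw)
```

```text
side ((222.18292236328125, 171.35365295410156), (15.148855209350586, 3.279649019241333), 51.34019088745117)
top ((151.5, 300.5), (3.0, 7.0), 90.0)
50 [[216.50816304 175.06549716]] [[155.90426109 304.04598656]]
55 [[218.78201496 172.73896751]] [[154.98728484 300.67658485]]
60 [[221.23565869 170.59265683]] [[154.14655099 297.09296643]]
65 [[223.84806136 168.64478491]] [[153.39079027 293.32739777]]
70 [[226.59673094 166.91166277]] [[152.72788213 289.414751  ]]
start push [0.56707925 0.12633946] end [ 0.58109197 -0.00290311]
t 14.60 pos [0.476  0.3421 0.2065] x [-0.101  0.995  0.002] y [-0.255 -0.024 -0.967] z [-0.962 -0.099  0.256] F [-0.4  0.6 -0.4] gap 0.495 q [-0.8   0.39  0.24  1.47 -0.21  1.52  1.14]
shift [-0.219   0.0167 -0.0775] turn [-2.352 17.822 -2.294] dist 0.233
```

View pics/s6.png

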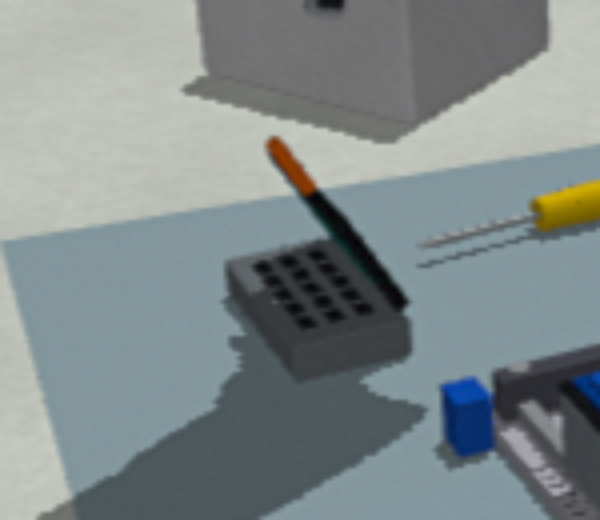

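View pics/t6.png

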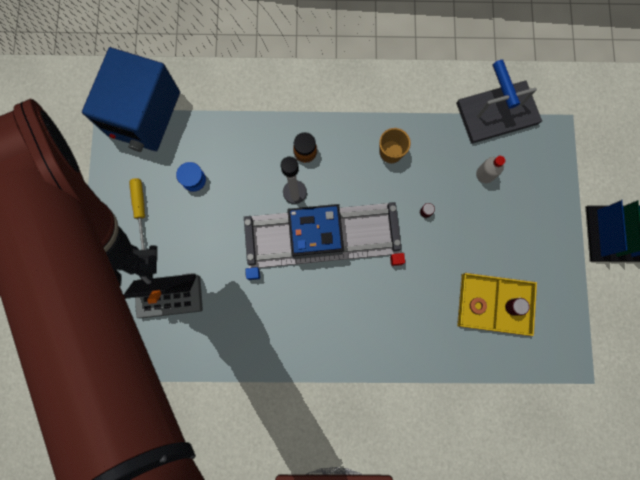

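{"name": "step_arm", "arguments": {"rows": [-0.022,0,-0.008,-0.2,1.8,-0.2,0.5,-0.044,0,-0.016,-0.5,3.6,-0.5,1,-0.066,0.003,-0.024,-0.7,5.4,-0.7,1,-0.09,0.006,-0.032,-0.9,7.1,-0.9,1,-0.11,0.008,-0.04,-1.2,8.9,-1.1,1]}}

```text
t: 15.22
eef_pos: [0.5241, 0.2351, 0.1883]
eef_rot: [-1.366, -0.597, 0.761]
force: [-0.4, 0.6, 0.7]
finger_gap: -0.003
```

Run:
```python
from h import *
yaw=.108; ex=np.array([np.cos(yaw),np.sin(yaw)]); ey=np.array([-np.sin(yaw),np.cos(yaw)]); C=np.array([.5878,.028])
p=C-.008*ex+.105*ey
go([p[0],p[1],.17],yaw)
```

```text
t 15.22 pos [0.5241 0.2351 0.1883] x [ 0.632  0.773 -0.055] y [-0.131  0.037 -0.991] z [-0.764  0.633  0.125] F [-0.4  0.6  0.7] gap -0.003 q [-0.78  0.3   0.41  1.64 -0.21  1.34  0.56]
shift [-0.051   0.0085 -0.1019] turn [-1.119  8.859 -1.154] dist 0.114
```

{"name": "step_arm", "arguments": {"rows": [-0.01,0.002,-0.02,-0.2,1.8,-0.2,1,-0.02,0.004,-0.04,-0.4,3.6,-0.5,1,-0.031,0.006,-0.062,-0.7,5.4,-0.7,1,-0.041,0.008,-0.082,-0.9,7.1,-0.9,1,-0.051,0.0085,-0.102,-1.1,8.9,-1.15,1]}}

```text
t: 15.85
eef_pos: [0.5688, 0.1307, 0.1701]
eef_rot: [-1.569, -0.078, 0.078]
force: [0.3, -0.7, -0.4]
finger_gap: -0.003
```

Run:
```python
from h import *
yaw=.108; ex=np.array([np.cos(yaw),np.sin(yaw)]); ey=np.array([-np.sin(yaw),np.cos(yaw)]); C=np.array([.5878,.028])
p=C-.008*ex+.105*ey
go([p[0],p[1],.052],yaw)
```

```text
t 15.85 pos [0.5688 0.1307 0.1701] x [ 0.995  0.099 -0.   ] y [-0.001  0.001 -1.   ] z [-0.099  0.995  0.001] F [ 0.3 -0.7 -0.4] gap -0.003 q [-0.79  0.26  0.58  1.74 -0.16  1.19 -0.07]
shift [-1.000e-04  1.181e-01  8.000e-04] turn [-0.009 -0.1   -0.006] dist 0.118
```

{"name": "step_arm", "arguments": {"rows": [0,0.03,0.001,0,-0.1,0,1,0,0.06,0.001,0,-0.1,0,1,0,0.09,0.001,0,-0.1,0,1,0,0.11,0.001,0,-0.1,0,1,0,0.118,0.001,0,-0.1,0,1]}}

```text
t: 16.48
eef_pos: [0.5682, 0.1316, 0.0512]
eef_rot: [-1.569, -0.083, 0.086]
force: [0.8, -0.2, 1.4]
finger_gap: -0.003
```

```bash
cat >> h.py <<'E'
yaw=.108; ex=np.array([np.cos(yaw),np.sin(yaw)]); ey=np.array([-np.sin(yaw),np.cos(yaw)]); C=np.array([.5878,.028])
def rl(x,y,z):
    from plant import r
    s=r.sense(); d=s["eef_pos"][:2]-C; print("rail xy",(d@ex).round(4),(d@ey).round(4),"Fy' %.1f"%(s["force"][:2]@ey))
    p=C+x*ex+y*ey; go([p[0],p[1],z],yaw)
E
python3 - <<'E'
from h import *
rl(-.008,.0,.052)
E
```

```text
rail xy -0.0083 0.1051 Fy' -0.3
t 16.48 pos [0.5682 0.1316 0.0512] x [ 0.994  0.108 -0.002] y [-0.002  0.    -1.   ] z [-0.108  0.994  0.   ] F [ 0.8 -0.2  1.4] gap -0.003 q [-0.75  0.4   0.54  1.84 -0.25  0.97  0.01]
shift [ 0.0003 -0.0008 -0.1051] turn [-0.005 -0.001 -0.019] dist 0.105
```

{"name": "step_arm", "arguments": {"rows": [0,0,-0.008,0,0,0,1,0,0,-0.016,0,0,0,1,0,0,-0.024,0,0,0,1,0,0,-0.032,0,0,0,1,0,0,-0.04,0,0,0,1]}}

```text
t: 17.1
eef_pos: [0.5729, 0.0922, 0.0517]
eef_rot: [-1.568, -0.084, 0.086]
force: [-1.2, 3.2, 3.4]
finger_gap: -0.0
```

Run:
```python
from h import *
rl(-.008,-.027,.052)
from plant import r
c=r.camera("top"); cv2.imwrite("pics/t7.png",c["img"][:,:,::-1])
```

```text
rail xy -0.0079 0.0654 Fy' 3.3
t 17.10 pos [0.5729 0.0922 0.0517] x [ 0.994  0.108 -0.001] y [-0.001  0.001 -1.   ] z [-0.108  0.994  0.002] F [-1.2  3.2  3.4] gap -0.000 q [-0.69  0.39  0.55  1.85 -0.25  0.96  0.08]
shift [-0.0001 -0.0004 -0.0924] turn [-0.018  0.004 -0.009] dist 0.092
```

View pics/t7.png

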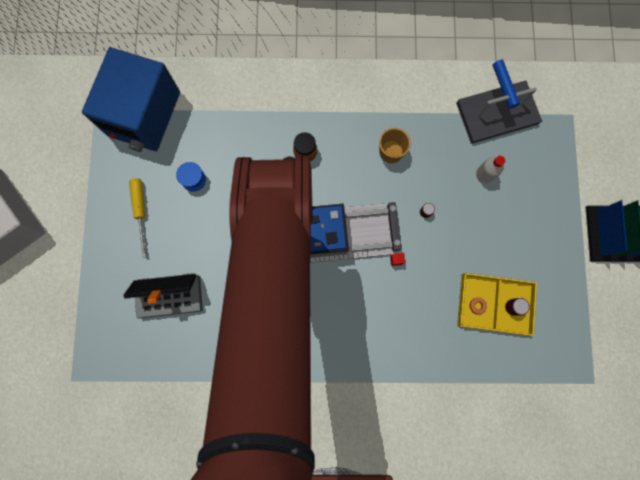

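Run:
```python
from plant import r
import cv2
c=r.camera("side"); cv2.imwrite("pics/s7.png",c["img"][:,:,::-1])
```

```text
(no output)
```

View pics/s7.png

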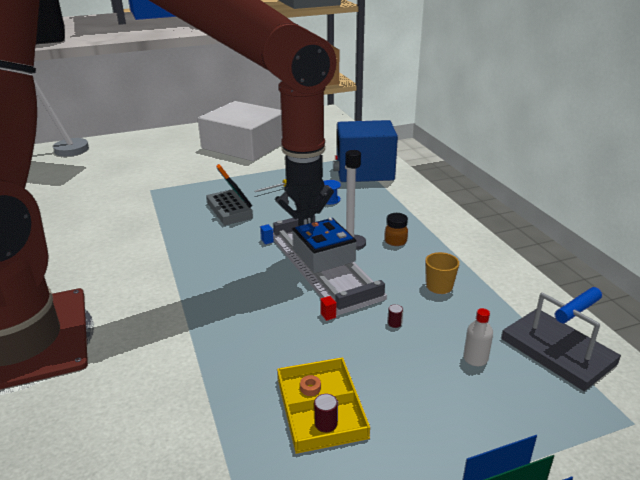

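{"name": "step_arm", "arguments": {"rows": [0,0,-0.009,0,0,0,1,0,0,-0.018,0,0,0,1,0,0,-0.027,0,0,0,1,0,0,-0.036,0,0,0,1,0,0,-0.045,0,0,0,1]}}

```text
t: 17.82
eef_pos: [0.5777, 0.0454, 0.0514]
eef_rot: [-1.569, -0.083, 0.085]
force: [0.9, 3.2, -1.8]
finger_gap: 0.003
```

{"name": "step_arm", "arguments": {"rows": [0,0,-0.007,0,0,0,1,0,0,-0.014,0,0,0,1,0,0,-0.021,0,0,0,1,0,0,-0.028,0,0,0,1,0,0,-0.035,0,0,0,1]}}

```text
t: 18.45
eef_pos: [0.5814, 0.0102, 0.0514]
eef_rot: [-1.569, -0.083, 0.085]
force: [-0.0, 3.4, -1.0]
finger_gap: -0.002
```

Run:
```python
from h import *
rl(-.008,-.027,.052)
from plant import r
c=r.camera("side"); cv2.imwrite("pics/s8.png",cv2.resize(c["img"][180:330,240:420],None,fx=4,fy=4)[:,:,::-1])
```

```text
rail xy -0.0083 -0.017 Fy' 3.4
t 18.45 pos [0.5814 0.0102 0.0514] x [ 0.994  0.107 -0.001] y [-0.001  0.    -1.   ] z [-0.107  0.994  0.   ] F [-0.   3.4 -1. ] gap -0.002 q [-0.57  0.4   0.58  1.85 -0.26  0.97  0.23]
shift [ 0.0003 -0.0006 -0.01  ] turn [-0.003 -0.014 -0.015] dist 0.010
```

View pics/s8.png

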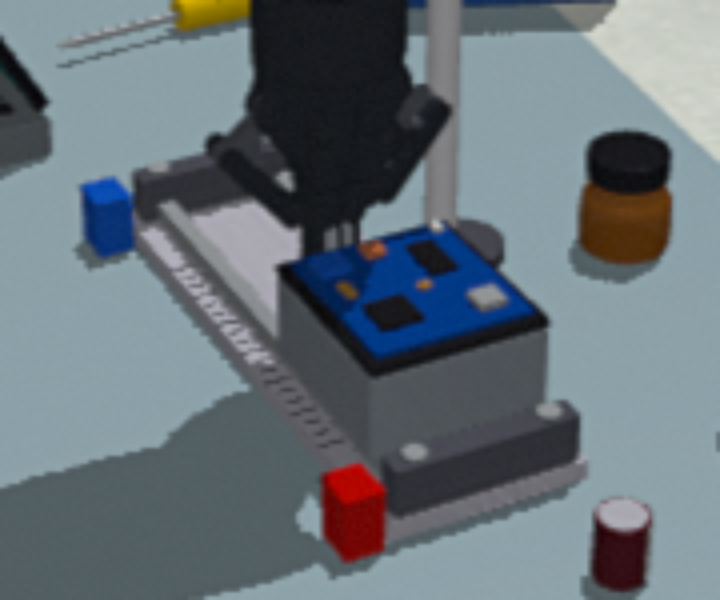

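Still a small gap and 3.4 N, so the carriage is sliding. I'll creep to the stop, 2 mm per row.

{"name": "step_arm", "arguments": {"rows": [0,0,-0.002,0,0,0,1,0,0,-0.004,0,0,0,1,0,0,-0.006,0,0,0,1,0,0,-0.008,0,0,0,1,0,0,-0.01,0,0,0,1]}}

```text
t: 19.12
eef_pos: [0.5826, -0.0011, 0.0515]
eef_rot: [-1.57, -0.082, 0.084]
force: [0.8, 2.8, -0.5]
finger_gap: -0.001
```

Run:
```python
from h import *
rl(-.008,-.027,.052)
```

```text
rail xy -0.0083 -0.0284 Fy' 2.7
t 19.12 pos [ 0.5826 -0.0011  0.0515] x [ 0.994  0.106 -0.001] y [-0.001 -0.001 -1.   ] z [-0.106  0.994 -0.   ] F [ 0.8  2.8 -0.5] gap -0.001 q [-0.55  0.4   0.58  1.85 -0.26  0.97  0.25]
shift [ 0.0003 -0.0005  0.0014] turn [ 0.005 -0.025 -0.013] dist 0.002
```

{"name": "step_arm", "arguments": {"rows": [0,0,-0.001,0,0,0,1,0,0,-0.002,0,0,0,1,0,0,-0.003,0,0,0,1,0,0,-0.004,0,0,0,1,0,0,-0.005,0,0,0,1]}}

```text
t: 19.75
eef_pos: [0.5825, -0.0014, 0.0515]
eef_rot: [-1.564, -0.084, 0.088]
force: [-4.7, 18.4, 4.9]
finger_gap: 0.0
```

Run:
```python
from h import *
rl(-.008,-.027,.052)
```

```text
rail xy -0.0084 -0.0286 Fy' 18.8
t 19.75 pos [ 0.5825 -0.0014  0.0515] x [ 0.994  0.109 -0.002] y [-0.003  0.005 -1.   ] z [-0.109  0.994  0.005] F [-4.7 18.4  4.9] gap 0.000 q [-0.54  0.4   0.58  1.85 -0.27  0.97  0.26]
shift [ 0.0004 -0.0005  0.0016] turn [-0.055  0.014 -0.026] dist 0.002
```

{"name": "step_arm", "arguments": {"rows": [0,0,0.008,0,0,0,1,0,0,0.018,0,0,0,1,0,-0.025,0.02,0,0,0,1,0,-0.06,0.02,0,0,0,1,0,-0.08,0.02,0,0,0,1]}}

```text
t: 20.38
eef_pos: [0.5812, 0.0176, 0.1333]
eef_rot: [-1.565, -0.085, 0.086]
force: [0.6, -0.3, 0.6]
finger_gap: -0.003
```

Run:
```python
from h import *
from plant import r
rl(-.008,-.178,.125)
t=r.camera("top"); cv2.imwrite("pics/t8.png",cv2.resize(t["img"][150:350,230:550],None,fx=2.5,fy=2.5)[:,:,::-1])
c=r.camera("side"); cv2.imwrite("pics/s9.png",cv2.resize(c["img"][180:330,240:420],None,fx=4,fy=4)[:,:,::-1])
```

```text
rail xy -0.0077 -0.0096 Fy' -0.3
t 20.38 pos [0.5812 0.0176 0.1333] x [ 0.994  0.108 -0.001] y [-0.001  0.004 -1.   ] z [-0.108  0.994  0.004] F [ 0.6 -0.3  0.6] gap -0.003 q [-0.61  0.3   0.61  1.78 -0.19  1.12  0.17]
shift [-0.0004  0.0076 -0.1684] turn [-0.046  0.005 -0.006] dist 0.169
```

View pics/t8.png

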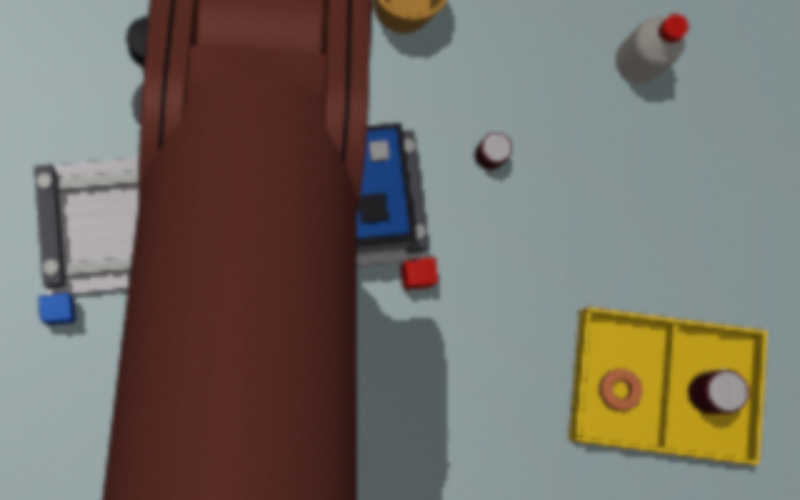

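View pics/s9.png

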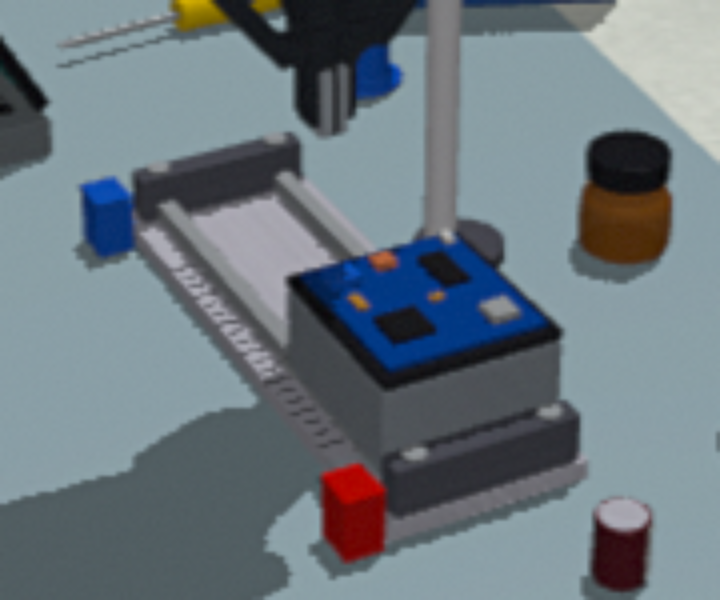

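{"name": "step_arm", "arguments": {"rows": [0,0,-0.04,0,0,0,1,0,0,-0.085,0,0,0,1,0,0,-0.13,0,0,0,1,0,0,-0.168,0,0,0,1,0,0,-0.168,0,0,0,1]}}

```text
t: 21.1
eef_pos: [0.599, -0.1537, 0.1322]
eef_rot: [-1.567, -0.08, 0.081]
force: [-0.3, 1.0, -0.3]
finger_gap: 0.0
```

Run:
```python
from h import *
rl(-.008,-.175,.052)
```

```text
rail xy -0.0084 -0.1819 Fy' 1.0
t 21.10 pos [ 0.599  -0.1537  0.1322] x [0.995 0.102 0.   ] y [-0.     0.002 -1.   ] z [-0.102  0.995  0.002] F [-0.3  1.  -0.3] gap 0.000 q [-0.34  0.39  0.66  1.69 -0.26  1.15  0.5 ]
shift [0.0004 0.0802 0.0067] turn [-0.026 -0.063  0.001] dist 0.080
```

{"name": "step_arm", "arguments": {"rows": [0,0.02,0.002,0,0,0,1,0,0.045,0.003,0,0,0,1,0,0.065,0.003,0,0,0,1,0,0.079,0.003,0,-0.06,0,1,0,0.079,0.003,0,-0.06,0,1]}}

```text
t: 21.72
eef_pos: [0.598, -0.1501, 0.0519]
eef_rot: [-1.567, -0.083, 0.087]
force: [0.5, -0.3, -0.4]
finger_gap: -0.003
```

Run:
```python
from h import *
rl(-.008,.0285,.053)
```

```text
rail xy -0.009 -0.1782 Fy' -0.4
t 21.73 pos [ 0.598  -0.1501  0.0519] x [ 0.994  0.108 -0.002] y [-0.002  0.002 -1.   ] z [-0.108  0.994  0.003] F [ 0.5 -0.3 -0.4] gap -0.003 q [-0.31  0.48  0.62  1.76 -0.33  1.01  0.54]
shift [ 0.0011 -0.0006  0.2067] turn [-0.029  0.003 -0.022] dist 0.207
```

{"name": "step_arm", "arguments": {"rows": [0,0,0.008,0,0,0,1,0,0,0.016,0,0,0,1,0,0,0.024,0,0,0,1,0,0,0.032,0,0,0,1,0,0,0.04,0,0,0,1]}}

```text
t: 22.35
eef_pos: [0.5942, -0.1104, 0.0525]
eef_rot: [-1.567, -0.084, 0.085]
force: [1.3, -3.2, 2.5]
finger_gap: -0.004
```

{"name": "step_arm", "arguments": {"rows": [0,0,0.009,0,0,0,1,0,0,0.018,0,0,0,1,0,0,0.027,0,0,0,1,0,0,0.036,0,0,0,1,0,0,0.045,0,0,0,1]}}

```text
t: 22.98
eef_pos: [0.5893, -0.065, 0.0526]
eef_rot: [-1.567, -0.084, 0.085]
force: [1.9, -3.6, -1.7]
finger_gap: -0.0
```

{"name": "step_arm", "arguments": {"rows": [0,0,0.009,0,0,0,1,0,0,0.018,0,0,0,1,0,0,0.027,0,0,0,1,0,0,0.036,0,0,0,1,0,0,0.045,0,0,0,1]}}

```text
t: 23.6
eef_pos: [0.5843, -0.0198, 0.0526]
eef_rot: [-1.567, -0.084, 0.085]
force: [2.2, -3.2, -1.1]
finger_gap: -0.0
```

Run:
```python
from h import *
rl(-.008,.0285,.053)
```

```text
rail xy -0.0086 -0.0471 Fy' -3.4
t 23.60 pos [ 0.5843 -0.0198  0.0526] x [ 0.994  0.108 -0.001] y [-0.001  0.002 -1.   ] z [-0.108  0.994  0.002] F [ 2.2 -3.2 -1.1] gap -0.000 q [-0.54  0.41  0.61  1.84 -0.28  0.97  0.3 ]
shift [ 0.0006 -0.0002  0.0756] turn [-0.019 -0.001 -0.008] dist 0.076
```

{"name": "step_arm", "arguments": {"rows": [0,0,0.009,0,0,0,1,0,0,0.018,0,0,0,1,0,0,0.027,0,0,0,1,0,0,0.036,0,0,0,1,0,0,0.045,0,0,0,1]}}

```text
t: 24.22
eef_pos: [0.5794, 0.0255, 0.0527]
eef_rot: [-1.568, -0.084, 0.085]
force: [1.7, -3.1, -0.9]
finger_gap: -0.0
```

{"name": "step_arm", "arguments": {"rows": [0,0,0.004,0,0,0,1,0,0,0.008,0,0,0,1,0,0,0.012,0,0,0,1,0,0,0.016,0,0,0,1,0,0,0.02,0,0,0,1]}}

```text
t: 24.85
eef_pos: [0.5772, 0.0455, 0.0527]
eef_rot: [-1.568, -0.084, 0.085]
force: [2.0, -1.9, -1.5]
finger_gap: -0.001
```

Run:
```python
from h import *
rl(-.008,.0285,.053)
```

```text
rail xy -0.0086 0.0186 Fy' -2.1
t 24.85 pos [0.5772 0.0455 0.0527] x [ 0.994  0.107 -0.001] y [-0.001  0.002 -1.   ] z [-0.107  0.994  0.002] F [ 2.  -1.9 -1.5] gap -0.001 q [-0.64  0.4   0.59  1.86 -0.27  0.97  0.17]
shift [ 0.0006 -0.0003  0.0099] turn [-0.018 -0.004 -0.008] dist 0.010
```

{"name": "step_arm", "arguments": {"rows": [0,0,0.002,0,0,0,1,0,0,0.004,0,0,0,1,0,0,0.006,0,0,0,1,0,0,0.008,0,0,0,1,0,0,0.009,0,0,0,1]}}

```text
t: 25.48
eef_pos: [0.5764, 0.0525, 0.0527]
eef_rot: [-1.57, -0.083, 0.084]
force: [3.6, -11.2, -0.9]
finger_gap: -0.001
```

{"name": "step_arm", "arguments": {"rows": [0,0,0.001,0,0,0,1,0,0,0.002,0,0,0,1,0,0,0.003,0,0,0,1,0,0,0.004,0,0,0,1,0,0,0.004,0,0,0,1]}}

```text
t: 26.1
eef_pos: [0.5764, 0.0525, 0.0528]
eef_rot: [-1.574, -0.081, 0.081]
force: [4.3, -15.0, -1.4]
finger_gap: -0.0
```

Run:
```python
from h import *
rl(-.008,.0285,.053)
```

```text
rail xy -0.0087 0.0256 Fy' -15.3
t 26.10 pos [0.5764 0.0525 0.0528] x [ 0.995  0.103 -0.   ] y [ 0.    -0.005 -1.   ] z [-0.103  0.995 -0.005] F [  4.3 -15.   -1.4] gap -0.000 q [-0.66  0.4   0.59  1.86 -0.26  0.97  0.15]
shift [ 0.0007 -0.0002  0.003 ] turn [ 0.054 -0.055 -0.002] dist 0.003
```

{"name": "step_arm", "arguments": {"rows": [0,0,-0.008,0,0,0,1,0,0,-0.02,0,0,0,1,0,-0.03,-0.03,0,0,0,1,0,-0.07,-0.05,0,0,0,1,0,-0.12,-0.09,0,0,0,1]}}

```text
t: 26.72
eef_pos: [0.5849, -0.0343, 0.1726]
eef_rot: [-1.573, -0.083, 0.085]
force: [1.9, 0.8, -0.4]
finger_gap: 0.002
```

{"name": "step_arm", "arguments": {"rows": [0,-0.01,-0.04,0,0,0,1,0,-0.02,-0.08,0,0,0,1,0,-0.03,-0.12,0,0,0,1,0,-0.03,-0.14,0,0,0,1,0,-0.03,-0.14,0,0,0,1]}}

```text
t: 27.35
eef_pos: [0.5993, -0.1752, 0.203]
eef_rot: [-1.573, -0.08, 0.083]
force: [-1.2, 0.2, -0.5]
finger_gap: -0.002
```

Run:
```python
from h import *
from plant import r
rl(-.008,.0285,.053)
t=r.camera("top"); cv2.imwrite("pics/t9.png",t["img"][:,:,::-1])
c=r.camera("side"); cv2.imwrite("pics/s10.png",c["img"][:,:,::-1])
for b in blobs(c["img"],(5,200,100),(16,255,255),10)[0]: print(cv2.minAreaRect(b))
```

```text
rail xy -0.0105 -0.2032 Fy' 0.3
t 27.35 pos [ 0.5993 -0.1752  0.203 ] x [ 0.995  0.104 -0.002] y [-0.002 -0.004 -1.   ] z [-0.104  0.995 -0.003] F [-1.2  0.2 -0.5] gap -0.002 q [-0.36  0.35  0.73  1.6  -0.24  1.28  0.51]
shift [0.0019 0.1492 0.2322] turn [ 0.039 -0.047 -0.027] dist 0.276
((222.239990234375, 171.3199920654297), (15.200000762939453, 3.1999998092651367), 53.13010025024414)
```

View pics/t9.png

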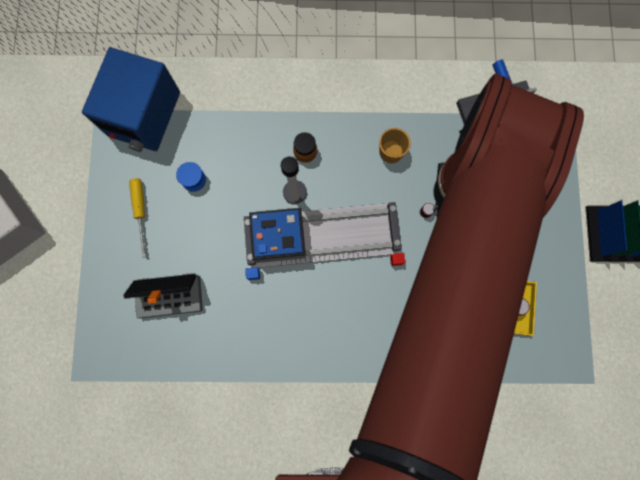

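View pics/s10.png

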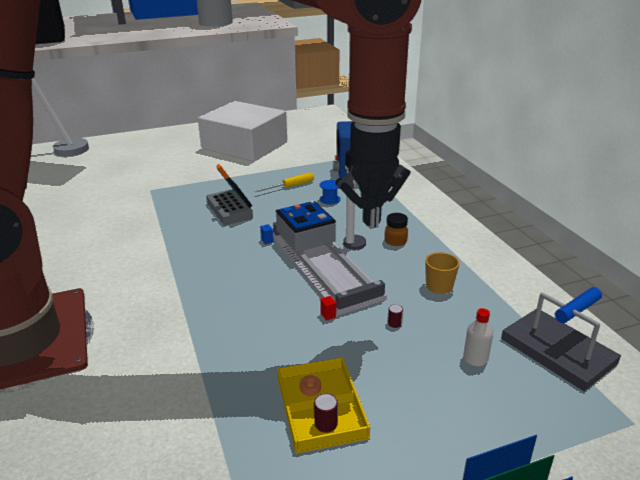

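```bash
python3 -c "
from plant import r
print(r.sense()['joint_velocities'].round(3)); print(r.sign_off())"
```

```text
[-0.018 -0.004 -0.01   0.004  0.001  0.    -0.   ]
the job is handed in; nothing more can be done
None
```

The job is done and handed in at about 27.5 s of the 72 s allowed.

- **Capacitor:** I took the larger one off the slide bed and stood it upright in the empty half of the yellow tray. The last side picture still shows it upright there.
- **Screen:** I raised it by its tab to about 60 degrees. The grip arc read 60.6, while the released tab read about 62 in the side view and about 55 in the top view. The tab's side-view position was the same in the last check.
- **Carriage:** I pushed it at about 0.07 m/s, first to the red-flag stop (18.8 N at contact) and then through its full travel to the blue-flag stop (15.3 N at contact). The two contact positions match a full 180 mm of travel.
- **Sticky spots:** The force readings, taken about every 20–45 mm, were steady at about 2–4 N, so I found none.

In the last pictures the carriage is at the blue stop and the bottle, spool, cup, driver, jar, coil and the smaller look-alike capacitor looked undisturbed. The arm was clear of everything. Apart from the spread in the screen angle, no check failed or disagreed.

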